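# Refit the sprung bar in the washed knock box

## Robot

A 7-joint arm with a two-finger parallel gripper is mounted at the origin on the work surface. World frame = base frame: x ahead of the robot, y to its left, z up, the work surface at z = 0. Lengths are in m, angles in rad, forces in N, time in s.
With the tool pointing down it reaches from about 0.425 to 0.95 m from the base axis. Payload 4.7 kg.
Tool frame: the origin (TCP) lies midway between the tips of the shut fingers; the grasp point (between the pads) lies 19 mm behind it (manip.grasp_offset is the distance from the TCP to the grasp point, in m); z points along the fingers, y is the line along which they close (so a half turn about z gives the same grasp; the last joint's range is limited). The gripper opens to 85 mm and grips with 20 to 120 N. Pads are 22 mm wide; open, the fingers measure 114 mm over their backs; the gripper's body (76 mm by 85 mm) begins 54 mm behind the grasp point. The pads swing forward as they close: fully open they stand 13 mm farther back than shut.
Start: joints at [1.193, 0.469, -0.049, 1.532, 0.024, 1.141, -0.082], TCP at [0.231, -0.634, 0.231] pointing down, gripper open.
Joint ranges: [-2.59, 2.59], [-0.33, 1.99], [-1.39, 1.29], [0.1, 2.45], [-1.04, 4.18], [0.21, 1.99], [-2.66, 2.66]. Speed limits (rad/s): [2.57, 2.57, 3.14, 3.14, 3.14, 3.14, 3.14].

## Interface

Orientations are given as a 3x3 rotation matrix whose columns are the frame's x, y, z axes.
In Python, from cell import manip gives the robot as it stands.
- The arm moves only by the tool send_rows, never from a script. Its arguments are lists of equal length, an entry for each row: "rotation": the turn, a rotation vector about the tool's x, y, z in degrees, a list of three; "slide": the shift along the tool's x, y, z in m, a list of three; "fingers": the opening, from -1 (shut) to 1 (fully open). A call has 1 to 5 rows; each row is the pose to reach, as a shift and turn from the pose commanded when the call began, along the tool's axes at that moment; what a row does not reach only later rows make up. A row lasts 1/8 s, in which the tool goes at most 62.5 mm and 10.7 degrees, less where a joint would pass 70% of its speed; a pose out of reach is approached as far as the arm can. A call with a gripper value outside its range is refused whole. The fingers move at their own pace and stop on an object; the grip force is fixed at half the most. Time passes only in rows, so rows that repeat a pose let the fingers close. It gives the time, the measured TCP pose, the force, the opening and the grip force at its end, in the units of the state.
- manip.sense(): the state, without advancing time (a new reading comes with each control period).
- manip.get_image(name): name is "scene" or "top" or "wrist"; returns a dict with "image" (420x560x3 uint8, blue, green, red), "range_z" (420x560 float32, m along the optical axis (not along the pixel's ray), 0 where there is no reading), "vertical_fov" (degrees; the focal length in pixels is half the picture's height over the tangent of half this angle, whatever the lens; pixels are square), "cx", "cy" (the principal point, pixels), "position" and "attitude" of the camera in the world. Camera axes: x right, y down, z forward; pixel columns grow to the right and rows downward; lengths in m; the calibration is good to about 2 mm. A picture is of the moment at which its call begins.
- manip.finish_job(): hands the job in; it is judged then, once.
The state is a dict: "time_s": time; "joint_pos": joint angles; "joint_velocities": joint speeds; "tau": joint torques, N m; "tool_pos": TCP position; "eef_rot": TCP orientation; "force": force on the tool from outside, world axes, zero at the start; "wrist_torque": the same for the moment, N m; "finger_gap": finger opening in m; "finger_force": force on a finger pad.
Only numpy, scipy, OpenCV 4.12 (cv2) and the standard library are available. Lean on these libraries where they do the work, as an engineer would, in place of code of your own. Each camera call takes 0.05 s, during which the arm holds its last target. There are 200 camera calls.

## Task

The knock box has been washed and needs its sprung bar back. Lift the brush off the box and lay it flat in the drying tray, wholly inside its rim, and let go of it; then take the bar from the tray and spring it in across the box, one pin fully home in each side wall's recess. Leave the tamper in the tray and the paper cups, shaker, milk jug and spoon glass on the counter where they stand.

Things in the scene. Friction and masses are not known exactly. Their poses are not given: they have to be found in the camera images.
- station: fixed steel knock box on a foot plate (x -90 to 145, y -125 to 125 mm, 20 thick), open-topped. Origin on the counter under the bar's seat; x runs from its low open front to its back, y to the left seen from the front, z up. Box outside: x -80 to 80, y -83 to 83; side walls 8 mm thick, inner faces at y = 75 and -75; inside floor 24 mm above the counter
- wall_top (a point): middle of the flat top edge of the knock box's left side wall: 122 mm above the counter, station x = 18, y = 79. Both side walls are this high from x = -45 to 80 mm and slope down to 87 mm at x = -80; the front wall reaches 87 mm, the back wall 147 mm above the counter
- recess_left (a point): centre of the floor of the blind recess in the station's left (+y) side wall: station x = 0, y = 83, 107 mm above the counter. The recess is 13 x 13 mm and 8 mm deep and opens into the box; it takes one of the bar's pins
- recess_right (a point): the same in the right (-y) side wall: station x = 0, y = -83, 107 mm above the counter
- rack_front (a point): middle of the front edge of the fixed wire cup rack over the box's rear half: station x = 22, underside 192 mm above the counter. The rack reaches back to x = 138 and sideways to y = 129 and -129, with cups on it up to 262 mm above the counter. It bars an upright gripper from the brush and the bar's seat: come in from the front, tilted some 25 to 40 degrees, fingers not opened wide
- tray: fixed stainless drying tray, 260 mm along its x, 300 mm along its y, walls 4 mm thick and 22 mm high, floor 4 mm above the counter; origin on the counter under its centre
- knock_bar: sprung bar, 170 mm long when free, 0.2 to 0.35 kg, lying roughly along the tray's y, axis 17 mm above the counter. Origin on its axis at the barrel's middle, x along the axis to the sprung pin. Barrel x -62 to 62: rubber sleeve 23 mm thick at x -40 to 40 (grip here), brass hexagon nuts 26 mm across flats at 40 to 48 each side, tube ends 16 mm thick. Either pin may go in either recess
- pin_fixed (a point): round tip of the fixed steel pin, 8 mm thick: 76 mm from the bar's origin towards -x, standing 14 mm out of the barrel. With the bar fitted it rests on its recess's floor, so the bar's origin is then 7 mm off the box's middle, towards that recess
- pin_sprung (a point): round tip of the sprung red pin, 8 mm thick: 94 mm from the bar's origin towards +x and standing 32 mm out of the barrel when free; with the bar fitted it stays pressed in 4 mm
- bar_plunger (a joint): how far the sprung pin is pressed into the barrel, m: 0 free, 0.026 at most; 3.6 N to start it, plus 0.45 N for each mm
- brush: wooden grinder brush, 190 mm long along its x, flat underneath, 18 mm thick: round handle 18 mm thick from x = -95 to 15 mm, head and pale bristles 36 mm wide from 15 to 95. Grip the handle near x = -10, by its centre of mass. Origin at its underside, midway along. At the start it lies across the knock box's top edges, from side wall to side wall
- brush_head_end (a point): bristle end of the brush, 95 mm from its origin towards +x, 9 mm above its underside
- brush_handle_end (a point): handle end of the brush, 95 mm from its origin towards -x, 9 mm above its underside
- tamper: black espresso tamper, 58 mm across and 90 mm high, standing in the drying tray near its +y end; origin at the centre of its foot
- milk_jug: stainless milk jug, 88 mm across, 105 mm high, handle at its +y reaching 72 mm from the axis; origin at the centre of its foot
- paper_cups: stack of dark paper cups, 79 mm across at most, 138 mm high; origin at the centre of its foot
- spoon_glass: drinking glass with teaspoons, 70 mm across, 143 mm high with the spoons; origin at the centre of its foot
- shaker: stainless cocoa shaker, 70 mm across, 110 mm high; origin at the centre of its foot
Things that resemble listed ones, but are neither listed nor needed, are in the scene too. There is more than one size of the brush; the job needs the smallest. Of the things like the knock_bar, leave any that is turquoise; of the rest the larger one is meant.

How it is judged:
By the outcome, as a careful person would: the job done as asked, in the order asked, and still so for the second after the job is handed in, with the robot touching nothing.
It also fails if it takes over 64 s, if anything falls off the work surface, if the arm or the gripper's body presses on something with over 40 N, if the wrist force passes 120 N, or if a joint passes its speed limit or range.

## Working session

There is one attempt and no reset: what is moved stays moved. The work goes in short steps, Python scripts to look and compute and a tool call to move; the robot and the scene stay as the last step left them, time stands still between calls to the robot, and variables do not carry over. Pictures are saved under pics/ and viewed, at most 10 in all, crops included, and the job is handed in when it is done.

Besides the shell and the picture viewer there is one more tool, called after ">>>" by a JSON object that holds its "method" and its "body". send_rows: Moves the arm, as the interface text tells. Its arguments: {"type":"object","properties":{"rotation":{"type":"array","items":{"type":"array","items":{"type":"number"}}},"slide":{"type":"array","items":{"type":"array","items":{"type":"number"}}},"fingers":{"type":"array","items":{"type":"number"}}},"required":["rotation","slide","fingers"]}

```bash
mkdir -p pics; ls; cat > h.py <<'E'
import numpy as np, cv2
from cell import manip
def cam(n):
    d=manip.get_image(n); im=d["image"]; f=im.shape[0]/2/np.tan(np.radians(d["vertical_fov"])/2)
    d["f"]=f; d["R"]=np.array(d["attitude"]); d["p"]=np.array(d["position"]); return d
def ray(d,u,v):
    r=d["R"]@np.array([(u-d["cx"])/d["f"],(v-d["cy"])/d["f"],1.]); return r
def onz(d,u,v,z):
    r=ray(d,u,v); return d["p"]+r*(z-d["p"][2])/r[2]
def dep(d,u,v):
    return d["p"]+ray(d,u,v)*d["range_z"][int(v),int(u)]
def cloud(d):
    v,u=np.mgrid[0:d["image"].shape[0],0:d["image"].shape[1]]
    r=np.stack([(u-d["cx"])/d["f"],(v-d["cy"])/d["f"],np.ones(u.shape)],-1)*d["range_z"][...,None]
    return r@d["R"].T+d["p"]
def proj(d,P):
    c=d["R"].T@(np.array(P)-d["p"]); return c[:2]/c[2]*d["f"]+[d["cx"],d["cy"]]
E
python3 - <<'E'
from h import *
for n in("top","scene"):
    d=cam(n); cv2.imwrite(f"pics/{n}0.png",cv2.resize(d["image"],(800,600))); print(n,d["p"],d["R"].round(3).tolist(),d["f"],d["cx"],d["cy"])
    np.savez(f"{n}0.npz",**{k:d[k] for k in("image","range_z","f","cx","cy","R","p")})
s=manip.sense(); print(s)
E
```

```text
pics
top [ 0.34264389 -0.01211702  1.67424393] [[0.027, -0.993, 0.116], [-1.0, -0.025, 0.015], [-0.012, -0.117, -0.993]] 484.4058299579713 276.68289567176316 208.75805866100495
scene [ 1.42869657 -0.51912028  1.33294803] [[0.511, 0.636, -0.578], [0.859, -0.391, 0.33], [-0.016, -0.665, -0.747]] 522.5825441015063 288.1025688368963 198.8045988219601
{'time_s': 0.1, 'joint_pos': array([ 1.19311082,  0.46935863, -0.04860644,  1.53356859,  0.02409396,
        1.14099495, -0.08232581]), 'joint_velocities': array([ 0.00050708, -0.00196097, -0.00171757, -0.00195   , -0.00029819,
       -0.00139027, -0.00118744]), 'tau': array([ 4.61931213e-04, -5.11516929e+01, -4.71229444e-02, -2.38391608e+01,
        1.07572891e-02,  4.32715708e-03, -9.97896592e-07]), 'tool_pos': array([ 0.23052901, -0.63385973,  0.23037034]), 'eef_rot': array([[ 9.39784758e-01,  3.41766289e-01, -6.42610024e-04],
       [ 3.41766889e-01, -9.39783360e-01,  1.62154045e-03],
       [-4.97263454e-05, -1.74352183e-03, -9.99998479e-01]]), 'force': array([ 0.19125163,  0.57798375, -0.16159362]), 'wrist_torque': array([-0.03131931,  0.00514295, -0.02213818]), 'finger_force': 0.0, 'finger_gap': 0.08565125263950593}
```

View pics/top0.png

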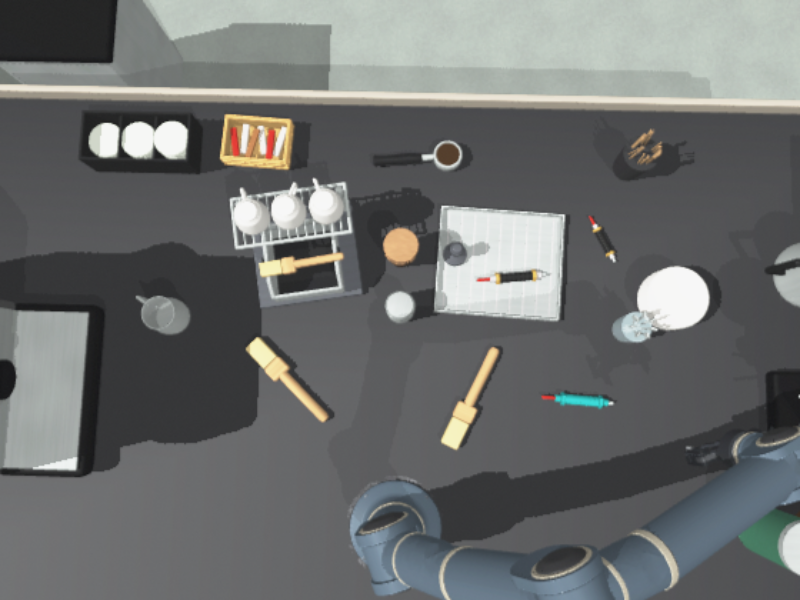

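View pics/scene0.png

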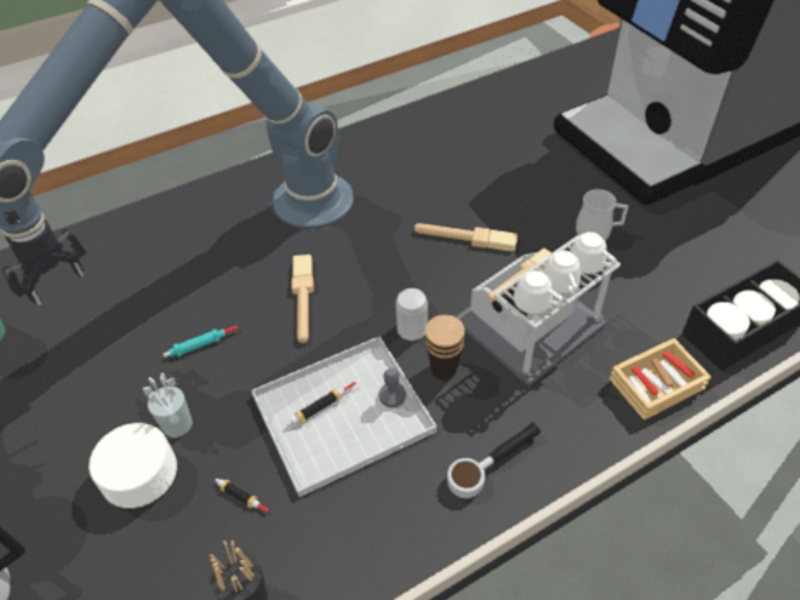

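The top view shows the box with a brush across it at (300,264) and a black bar in the tray at (515,277). Brush candidates: on the box (300,264), on the counter (290,380) and (470,400); the smallest is the one on the box. Bar candidates: in the tray (515,277), small black (602,240), turquoise (578,400); I choose the one in the tray. The scene view agrees.

```bash
cat > m.py <<'E'
from h import *
def load(n): 
    z=np.load(f"{n}0.npz"); return {k:z[k] for k in z}
d=load("top"); C=cloud(d); im=d["image"]; hsv=cv2.cvtColor(im,cv2.COLOR_BGR2HSV)
H,S,V=cv2.split(hsv)
wood=((H>8)&(H<28)&(S>70)&(V>110)).astype(np.uint8)
n,l,st,ce=cv2.connectedComponentsWithStats(wood)
for i in range(1,n):
    if st[i,4]>60:
        v,u=np.where(l==i); P=np.array([onz(d,a,b,np.median(C[v,u,2])) for a,b in zip(u,v)])
        r=cv2.minAreaRect(P[:,:2].astype(np.float32)*1000); print("wood",ce[i].round(),st[i,4],r,"z",np.median(C[v,u,2]).round(3))
red=(((H<6)|(H>174))&(S>130)&(V>90)).astype(np.uint8)
n,l,st,ce=cv2.connectedComponentsWithStats(red)
for i in range(1,n):
    if st[i,4]>8: print("red",ce[i].round(1),st[i,4],onz(d,*ce[i],.017).round(3),st[i])
# tray: rim z~22, walls top
box=C[:,:,2]
m=((box>.112)&(box<.13)); u0=slice(120,230),slice(160,265)
sub=C[u0][m[u0]]; print("walltop n",len(sub)); 
np.save("wt.npy",sub)
a=im[110:230,150:270]; b=im[130:240,290:410]
cv2.imwrite("pics/c1.png",np.hstack([cv2.resize(a,(400,400),interpolation=2),cv2.resize(b,(400,367),interpolation=2)[:367].copy() if 0 else cv2.resize(im[130:250,295:415],(400,400),interpolation=2)]))
E
python3 m.py
```

```text
wood [179.  99.] 1273 ((914.1168823242188, 364.2089538574219), (173.04498291015625, 131.0968475341797), 86.37549591064453) z 0.036
wood [450.  96.] 63 ((900.2816162109375, -540.68505859375), (16.290145874023438, 62.12261199951172), 38.443851470947266) z 0.147
wood [456. 108.] 91 ((867.734619140625, -561.5097045898438), (23.520828247070312, 70.80241394042969), 35.26380920410156) z 0.141
wood [280. 172.] 519 ((642.5846557617188, 3.361164093017578), (85.19422912597656, 77.46315002441406), 1.3728605508804321) z 0.137
wood [213. 183.] 345 ((598.8004150390625, 223.81463623046875), (37.615196228027344, 187.89617919921875), 11.009658813476562) z 0.138
wood [203. 267.] 575 ((334.0765380859375, 262.2216796875), (256.08111572265625, 49.94520950317383), 47.20974349975586) z 0.022
wood [331. 276.] 579 ((307.9047546386719, -174.46597290039062), (50.75928497314453, 256.04620361328125), 64.26976776123047) z 0.022
red [163.9  98.8] 81 [0.92  0.423 0.017] [161  89   6  20  81]
red [188.7 100.5] 86 [0.915 0.335 0.017] [186  91   6  20  86]
red [413.6 153.4] 14 [ 0.743 -0.459  0.017] [412 151   4   6  14]
red [337.6 195.4] 14 [ 0.588 -0.196  0.017] [334 195   9   2  14]
red [383.6 277.8] 24 [ 0.311 -0.355  0.017] [379 277  10   3  24]
walltop n 186
```

View pics/c1.png

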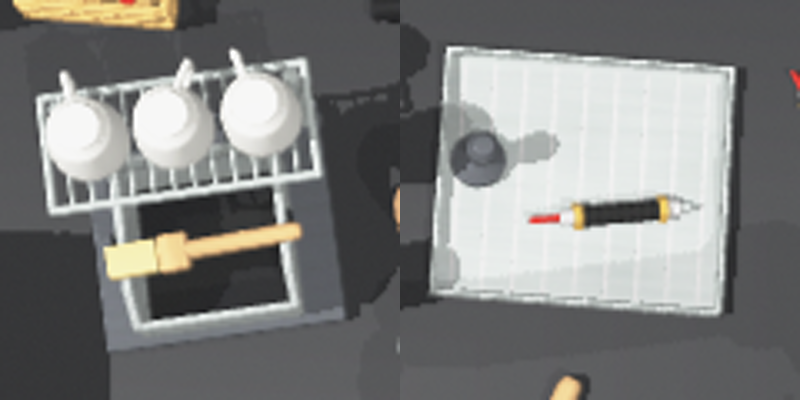

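The crop confirms it: the brush lies on the box with its head to the left (+y), and the black bar in the tray has its red pin to the left (+y). The box's foot-plate front corners are at full-image pixels (183,215) and (253,205).

```bash
cat >> m.py <<'E'
print("----")
L=lambda u,v:(150+u*.3,110+v*.3); T=lambda u,v:(295+(u-400)*.3,130+v*.3)
def fit(loc,W):
    loc,W=np.array(loc),np.array(W)[:,:2]; a=loc-loc.mean(0); b=W-W.mean(0)
    th=np.arctan2((a[:,0]*b[:,1]-a[:,1]*b[:,0]).sum(),(a*b).sum()); R=np.array([[np.cos(th),-np.sin(th)],[np.sin(th),np.cos(th)]])
    t=W.mean(0)-R@loc.mean(0); return np.degrees(th),t,(W-(loc@R.T+t)).round(4).tolist()
pts=[onz(d,*L(107,350),.02),onz(d,*L(343,318),.02),onz(d,*L(50,213),.196),onz(d,*L(323,178),.196)]
print("station plate+rack",fit([(-.09,.125),(-.09,-.125),(.022,.129),(.022,-.129)],pts))
print("rack z",np.median(C[160:172,170:240][C[160:172,170:240][...,2]>.15][:,2]))
pts=[onz(d,*T(446,46),.022),onz(d,*T(735,67),.022),onz(d,*T(718,314),.022),onz(d,*T(431,292),.022)]
print("tray",fit([(.13,.15),(.13,-.15),(-.13,-.15),(-.13,.15)],pts))
print("bar red tip",onz(d,*T(529,220),.017),"steel tip",onz(d,*T(702,206),.017),"tamper top",onz(d,*T(481,147),.09))
print("brush ends",onz(d,*L(106,262),.135),onz(d,*L(300,231),.131))
E
python3 m.py | sed -n '/----/,$p'
```

```text
----
station plate+rack (np.float64(8.981444547680042), array([0.61470571, 0.22991016]), [[0.0004, -0.0019], [0.0008, 0.0024], [-0.0001, -0.0009], [-0.0011, 0.0004]])
rack z 0.19997514891410395
tray (np.float64(-3.0178564859838932), array([ 0.6300268 , -0.23689083]), [[-0.0007, 0.0006], [-0.0002, -0.0011], [0.0007, 0.0031], [0.0001, -0.0026]])
bar red tip [ 0.58614741 -0.18289112  0.017     ] steel tip [ 0.60523291 -0.36146145  0.017     ] tamper top [ 0.64761722 -0.12672776  0.09      ]
brush ends [0.58072835 0.31834425 0.135     ] [0.61641306 0.13209093 0.131     ]
```

```bash
cat >> h.py <<'E'
from scipy.spatial.transform import Rotation as Ro
def tool(yaw,tilt,roll=0):
    # y axis heads to yaw (deg); z tilted forward along it by tilt; roll: about heading axis (left end down +... )
    f=np.array([np.cos(np.radians(yaw)),np.sin(np.radians(yaw)),0]); up=np.array([0,0,1.])
    t=np.radians(tilt); z=np.sin(t)*f-np.cos(t)*up; y=np.cos(t)*f+np.sin(t)*up
    M=np.stack([np.cross(y,z),y,z],1)
    return Ro.from_rotvec(np.radians(roll)*f).as_matrix()@M
def steps(*wps):
    """each wp=(pos,R): prints slide,rot relative to the previous (first: to the measured pose)"""
    s=manip.sense(); p,R=np.array(s["tool_pos"]),np.array(s["eef_rot"])
    print("t",s["time_s"],"tcp",p.round(4),"gap",round(float(s["finger_gap"]),4),"F",np.round(s["force"],1))
    for P,M in wps:
        print("slide",(R.T@(np.array(P)-p)).round(4).tolist(),"rot",np.degrees(Ro.from_matrix(R.T@M).as_rotvec()).round(1).tolist())
        p,R=np.array(P),M
E
python3 - <<'E'
from h import *
g=np.array([.6005,.2154,.131]); R=tool(10.8,30)
steps(([.45,-.45,.31],tool(-40,0)),([.56,-.1,.31],tool(-10,0)),([.50,.18,.31],tool(10.8,15)),(g+R[:,2]*(.015-.12),R))
E
```

```text
t 0.1 tcp [ 0.2305 -0.6339  0.2304] gap 0.0857 F [ 0.2  0.6 -0.2]
slide [0.2691, -0.0979, -0.0795] rot [-0.1, -0.0, -30.0]
slide [0.3388, -0.1407, 0.0] rot [0.0, 0.0, -30.0]
slide [0.2653, -0.1077, 0.0] rot [-14.8, 2.7, -20.7]
slide [0.0159, 0.0283, 0.0987] rot [-15.0, 0.0, -0.0]
```

>>> {"method": "send_rows", "body": {"rotation": [[0, 0, -10], [0, 0, -20], [0, 0, -30], [0, 0, -30], [0, 0, -30]], "slide": [[0.05, -0.02, -0.05], [0.105, -0.04, -0.08], [0.16, -0.06, -0.08], [0.215, -0.08, -0.08], [0.27, -0.1, -0.08]], "fingers": [0, 0, 0, 0, 0]}}

```text
time_s: 0.72
tool_pos: [0.451, -0.447, 0.3112]
eef_rot: [[0.643, 0.766, -0.0], [0.766, -0.643, 0.0], [-0.0, -0.0, -1.0]]
force: [0.5, -0.7, 0.3]
finger_gap: 0.0428
finger_force: 0.0
```

>>> {"method": "send_rows", "body": {"rotation": [[0, 0, -6], [0, 0, -12], [0, 0, -18], [0, 0, -24], [0, 0, -30]], "slide": [[0.057, -0.028, 0], [0.114, -0.056, 0], [0.17, -0.084, 0], [0.227, -0.112, 0], [0.284, -0.14, 0]], "fingers": [0, 0, 0, 0, 0]}}

```text
time_s: 1.35
tool_pos: [0.5242, -0.143, 0.3111]
eef_rot: [[0.171, 0.985, -0.0], [0.985, -0.171, -0.0], [-0.0, -0.0, -1.0]]
force: [-0.1, 0.2, 0.3]
finger_gap: 0.043
finger_force: 0.0
```

```bash
python3 - <<'E'
from h import *
g=np.array([.6005,.2154,.131]); R=tool(10.8,30)
steps(([.49,.17,.30],tool(10.8,15)),(g+R[:,2]*(.015-.10),R),(g+R[:,2]*(.015),R))
E
```

```text
t 1.35 tcp [ 0.5242 -0.143   0.3111] gap 0.043 F [-0.1  0.2  0.3]
slide [0.3025, -0.0872, 0.011] rot [-14.9, 2.7, -20.5]
slide [0.0239, 0.0473, 0.1114] rot [-15.0, 0.0, -0.0]
slide [-0.0, -0.0, 0.1] rot [0.0, 0.0, 0.0]
```

>>> {"method": "send_rows", "body": {"rotation": [[-3, 0.5, -4], [-6, 1, -8], [-9, 1.6, -12.3], [-12, 2.2, -16.4], [-14.9, 2.7, -20.5]], "slide": [[0.06, -0.017, 0.002], [0.12, -0.035, 0.004], [0.18, -0.052, 0.007], [0.24, -0.07, 0.009], [0.3025, -0.087, 0.011]], "fingers": [0, 0, 0, 0, 0]}}

```text
time_s: 1.98
tool_pos: [0.4907, 0.1672, 0.3003]
eef_rot: [[-0.186, 0.948, 0.257], [0.983, 0.18, 0.048], [-0.001, 0.262, -0.965]]
force: [1.9, 0.1, -1.0]
finger_gap: 0.0427
finger_force: 0.0
```

```bash
python3 - <<'E'
from h import *
g=np.array([.6005,.2154,.131]); R=tool(10.8,30)
steps((g+R[:,2]*(.015-.10),R),(g+R[:,2]*(.015),R))
E
```

```text
t 1.975 tcp [0.4907 0.1672 0.3003] gap 0.0427 F [ 1.9  0.1 -1. ]
slide [0.0269, 0.0468, 0.1118] rot [-14.8, 0.1, -0.0]
slide [-0.0, -0.0, 0.1] rot [0.0, 0.0, 0.0]
```

>>> {"method": "send_rows", "body": {"rotation": [[-5, 0, 0], [-10, 0, 0], [-14.8, 0, 0], [-14.8, 0, 0]], "slide": [[0.009, 0.016, 0.037], [0.018, 0.031, 0.075], [0.027, 0.047, 0.112], [0.027, 0.047, 0.112]], "fingers": [0, 0, 0, 0]}}

```text
time_s: 2.48
tool_pos: [0.5573, 0.206, 0.2008]
eef_rot: [[-0.187, 0.855, 0.483], [0.982, 0.164, 0.09], [-0.002, 0.491, -0.871]]
force: [1.1, -0.5, -0.2]
finger_gap: 0.0421
finger_force: 0.0
```

```bash
python3 - <<'E'
from h import *
d=cam("wrist"); cv2.imwrite("pics/w1.png",d["image"]); C=cloud(d)
np.savez("w1.npz",**{k:d[k] for k in("image","range_z","f","cx","cy","R","p")})
print(d["p"],d["f"])
H,S,V=cv2.split(cv2.cvtColor(d["image"],cv2.COLOR_BGR2HSV))
m=((H>8)&(H<28)&(S>70)&(V>80)&(C[...,2]>.124)&(C[...,2]<.15)&(d["range_z"]>0)).astype(np.uint8)
n,l,st,ce=cv2.connectedComponentsWithStats(m)
for i in range(1,n):
    if st[i,4]>300:
        v,u=np.where(l==i); P=C[v,u]; print(st[i],cv2.minAreaRect(P[:,:2].astype(np.float32)*1000),P[:,2].max())
g=np.array([.6005,.2154,.131]); R=tool(10.8,30)
steps((g+R[:,2]*(.015),R))
E
```

```text
[0.47336793 0.26706743 0.32394316] 332.0914692559505
[ 261   52   54  270 9260] ((598.0064086914062, 226.7623291015625), (35.30027389526367, 189.97340393066406), 12.603370666503906) 0.14116560932686936
t 2.525 tcp [0.5585 0.2061 0.2032] gap 0.0426 F [ 0.3  0.6 -0.1]
slide [0.0015, 0.0018, 0.099] rot [-0.4, 0.1, -0.1]
```

View pics/w1.png

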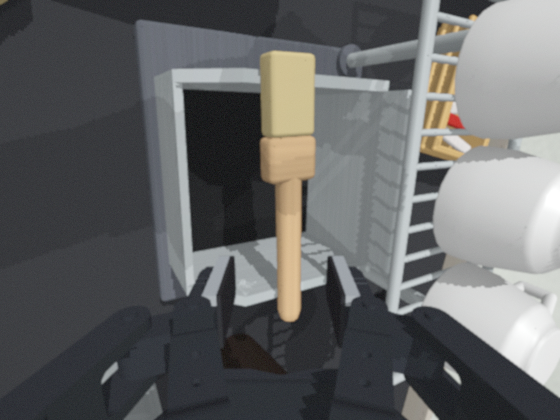

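The wrist view shows the brush handle (289,250) centred between the finger pads (228 and 340), with the rack to the right; the measured length of 190 mm and top at 0.141 fit. I move in and grip.

>>> {"method": "send_rows", "body": {"rotation": [[0, 0, 0], [0, 0, 0], [0, 0, 0], [0, 0, 0], [0, 0, 0]], "slide": [[0.001, 0.001, 0.035], [0.0015, 0.002, 0.065], [0.0015, 0.002, 0.09], [0.0015, 0.002, 0.099], [0.0015, 0.002, 0.099]], "fingers": [0, 0, 0, 0, 0]}}

```text
time_s: 3.15
tool_pos: [0.6103, 0.2163, 0.1207]
eef_rot: [[-0.183, 0.852, 0.491], [0.983, 0.159, 0.091], [-0.0, 0.499, -0.867]]
force: [0.1, -0.4, 0.5]
finger_gap: 0.0428
finger_force: 0.0
```

>>> {"method": "send_rows", "body": {"rotation": [[0, 0, 0], [0, 0, 0], [0, 0, 0], [0, 0, 0]], "slide": [[0, 0, 0], [0, 0, 0], [0, 0, 0], [0, 0, 0]], "fingers": [-1, -1, -1, -1]}}

```text
time_s: 3.65
tool_pos: [0.61, 0.2166, 0.121]
eef_rot: [[-0.184, 0.851, 0.491], [0.983, 0.16, 0.091], [-0.001, 0.5, -0.866]]
force: [-3.2, -1.6, 7.2]
finger_gap: 0.0155
finger_force: 58.5
```

```bash
python3 - <<'E'
from h import *
p=manip.sense()["tool_pos"]; R0=tool(10.8,30)
steps((p+np.array([0,0,.05]),R0),(p+np.array([-.08,-.03,.16]),R0))
E
```

```text
t 3.65 tcp [0.61   0.2166 0.121 ] gap 0.0155 F [-3.2 -1.6  7.2]
slide [-0.0, 0.025, -0.0433] rot [-0.0, 0.1, -0.2]
slide [-0.0145, -0.0179, -0.1374] rot [0.0, 0.0, 0.0]
```

>>> {"method": "send_rows", "body": {"rotation": [[0, 0, 0], [0, 0, 0], [0, 0, 0], [0, 0, 0], [0, 0, 0]], "slide": [[0, 0.003, -0.015], [0, 0.003, -0.045], [0, 0.003, -0.085], [0, 0.003, -0.13], [0, 0.003, -0.18]], "fingers": [-1, -1, -1, -1, -1]}}

```text
time_s: 4.28
tool_pos: [0.5228, 0.2003, 0.2776]
eef_rot: [[-0.184, 0.853, 0.488], [0.983, 0.16, 0.091], [-0.001, 0.496, -0.868]]
force: [0.8, -1.2, -0.5]
finger_gap: 0.0156
finger_force: 58.4
```

```bash
python3 - <<'E'
from h import *
R=tool(-3,0)
steps(([.54,-.05,.33],tool(3,10)),([.6935,-.272,.25],R),([.6935,-.272,.05],R))
d=cam("wrist"); cv2.imwrite("pics/w2.png",d["image"])
E
```

```text
t 4.275 tcp [0.5228 0.2003 0.2776] gap 0.0156 F [ 0.8 -1.2 -0.5]
slide [-0.2492, 0.0006, -0.0598] rot [19.7, -2.6, 7.2]
slide [-0.2297, 0.1256, 0.1034] rot [10.0, -0.5, 6.0]
slide [0.0, 0.0, 0.2] rot [0.0, 0.0, 0.0]
```

View pics/w2.png

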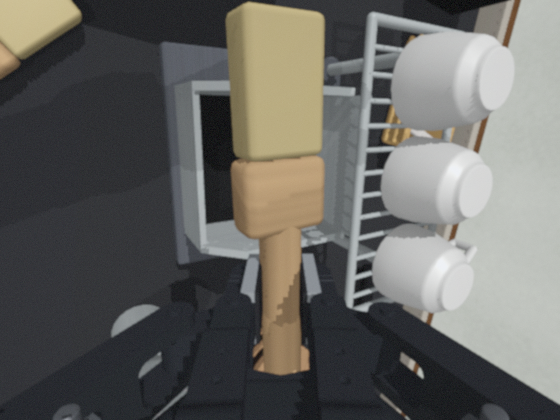

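The brush is held, with its head at (275,85) and the handle between the pads at (280,290). The box is clear.

>>> {"method": "send_rows", "body": {"rotation": [[4, -0.5, 1.5], [8, -1, 3], [12, -1.6, 4.5], [16, -2.1, 6], [19.7, -2.6, 7.2]], "slide": [[-0.05, 0, -0.02], [-0.1, 0, -0.04], [-0.15, 0, -0.06], [-0.2, 0, -0.06], [-0.249, 0, -0.06]], "fingers": [-1, -1, -1, -1, -1]}}

```text
time_s: 4.95
tool_pos: [0.5405, -0.0513, 0.3298]
eef_rot: [[-0.051, 0.983, 0.175], [0.999, 0.05, 0.008], [-0.001, 0.175, -0.985]]
force: [0.6, 0.9, -1.0]
finger_gap: 0.0158
finger_force: 58.4
```

>>> {"method": "send_rows", "body": {"rotation": [[2, 0, 1.2], [4, 0, 2.4], [6, -0.3, 3.6], [8, -0.4, 4.8], [10, -0.5, 6]], "slide": [[-0.046, 0.025, 0.015], [-0.092, 0.05, 0.035], [-0.138, 0.075, 0.055], [-0.184, 0.1, 0.08], [-0.23, 0.126, 0.103]], "fingers": [-1, -1, -1, -1, -1]}}

```text
time_s: 5.58
tool_pos: [0.6951, -0.2733, 0.2488]
eef_rot: [[0.054, 0.999, 0.0], [0.999, -0.054, 0.0], [0.0, 0.0, -1.0]]
force: [0.5, -0.4, 0.2]
finger_gap: 0.0157
finger_force: 58.5
```

```bash
python3 - <<'E'
from h import *
R=tool(-3,0)
steps(([.6935,-.272,.05],R),([.6935,-.272,.014],R))
d=cam("wrist"); C=cloud(d); z=C[...,2]; H,S,V=cv2.split(cv2.cvtColor(d["image"],cv2.COLOR_BGR2HSV))
m=((H>8)&(H<28)&(S>70)&(V>80)&(z>.15)&(d["range_z"]>0))
P=C[m]; c=P.mean(0); print(len(P),c, np.linalg.svd(P-c,full_matrices=0)[2].round(3), P.min(0),P.max(0))
E
```

```text
t 5.575 tcp [ 0.6951 -0.2733  0.2488] gap 0.0157 F [ 0.5 -0.4  0.2]
slide [0.0012, -0.0018, 0.1988] rot [0.0, -0.0, -0.1]
slide [0.0, 0.0, 0.036] rot [0.0, 0.0, 0.0]
25208 [ 0.6960171  -0.21849558  0.26879489] [[ 0.036  0.999  0.028]
 [-0.936  0.023  0.352]
 [-0.351  0.039 -0.936]] [ 0.67765    -0.31858949  0.25704982] [ 0.71445262 -0.16632417  0.32268848]
```

>>> {"method": "send_rows", "body": {"rotation": [[0, 0, 0], [0, 0, 0], [0, 0, 0], [0, 0, 0], [0, 0, 0]], "slide": [[0.001, -0.002, 0.055], [0.001, -0.002, 0.11], [0.001, -0.002, 0.16], [0.001, -0.002, 0.195], [0.001, -0.002, 0.218]], "fingers": [-1, -1, -1, -1, -1]}}

```text
time_s: 6.25
tool_pos: [0.6919, -0.2702, 0.0296]
eef_rot: [[0.053, 0.999, -0.0], [0.999, -0.053, 0.001], [0.001, -0.001, -1.0]]
force: [0.3, -0.2, -0.6]
finger_gap: 0.0157
finger_force: 58.6
```

>>> {"method": "send_rows", "body": {"rotation": [[0, 0, 0], [0, 0, 0], [0, 0, 0]], "slide": [[0, 0, 0.008], [0, 0, 0.014], [0, 0, 0.016]], "fingers": [-1, -1, -1]}}

```text
time_s: 6.62
tool_pos: [0.6938, -0.2708, 0.0171]
eef_rot: [[0.053, 0.999, 0.004], [0.999, -0.053, -0.0], [0.0, 0.004, -1.0]]
force: [0.3, 0.6, -1.6]
finger_gap: 0.0157
finger_force: 58.6
```

>>> {"method": "send_rows", "body": {"rotation": [[0, 0, 0], [0, 0, 0], [0, 0, 0]], "slide": [[0, 0, 0.002], [0, 0, 0.002], [0, 0, 0.002]], "fingers": [-1, -1, -1]}}

```text
time_s: 7.0
tool_pos: [0.6933, -0.2707, 0.0144]
eef_rot: [[0.053, 0.999, 0.003], [0.999, -0.053, 0.0], [0.001, 0.003, -1.0]]
force: [-0.2, -0.3, -0.3]
finger_gap: 0.0163
finger_force: 58.6
```

>>> {"method": "send_rows", "body": {"rotation": [[0, 0, 0], [0, 0, 0], [0, 0, 0]], "slide": [[0, 0, 0.002], [0, 0, 0.004], [0, 0, 0.004]], "fingers": [-1, -1, -1]}}

```text
time_s: 7.38
tool_pos: [0.6929, -0.2706, 0.0097]
eef_rot: [[0.053, 0.999, 0.002], [0.999, -0.053, 0.001], [0.001, 0.002, -1.0]]
force: [1.6, 0.7, -0.6]
finger_gap: 0.0153
finger_force: 58.6
```

>>> {"method": "send_rows", "body": {"rotation": [[0, 0, 0], [0, 0, 0], [0, 0, 0], [0, 0, 0]], "slide": [[0, 0, 0], [0, 0, 0], [0, 0, 0], [0, 0, 0]], "fingers": [-0.3, 0, 0, 0]}}

```text
time_s: 7.88
tool_pos: [0.6932, -0.2706, 0.0101]
eef_rot: [[0.053, 0.999, 0.002], [0.999, -0.053, 0.001], [0.001, 0.002, -1.0]]
force: [-0.7, -0.3, 0.4]
finger_gap: 0.0427
finger_force: 0.0
```

>>> {"method": "send_rows", "body": {"rotation": [[0, 0, 0], [0, 0, 0], [0, 0, 0], [0, 0, 0], [0, 0, 0]], "slide": [[0, 0, -0.03], [0, 0, -0.08], [0, -0.03, -0.14], [0, -0.07, -0.18], [0, -0.1, -0.2]], "fingers": [0, 0, 0, 0, 0]}}

```text
time_s: 8.5
tool_pos: [0.5925, -0.2657, 0.2133]
eef_rot: [[0.053, 0.999, 0.006], [0.999, -0.053, -0.002], [-0.001, 0.006, -1.0]]
force: [0.1, -0.5, -0.9]
finger_gap: 0.0425
finger_force: 0.0
```

```bash
python3 - <<'E'
from h import *
d=cam("wrist"); cv2.imwrite("pics/w3.png",d["image"]); C=cloud(d); z=C[...,2]; H,S,V=cv2.split(cv2.cvtColor(d["image"],cv2.COLOR_BGR2HSV))
m=((H>8)&(H<28)&(S>70)&(V>80)&(z>.002)&(z<.05)&(C[...,0]>.63)&(d["range_z"]>0)).astype(np.uint8)
P=C[m>0]; print("brush",cv2.minAreaRect(P[:,:2].astype(np.float32)*1000),np.percentile(P[:,2],[2,50,98]))
# bar: dark sleeve in tray
for nm,mm in(("dark",(V<60)),("red",((H<6)|(H>174))&(S>130)&(V>70))):
    mm=(mm&(z>.008)&(z<.04)&(d["range_z"]>0)&(abs(C[...,0]-.597)<.06)&(abs(C[...,1]+.28)<.13)).astype(np.uint8)
    n,l,st,ce=cv2.connectedComponentsWithStats(mm)
    for i in range(1,n):
        if st[i,4]>80:
            v,u=np.where(l==i); Q=C[v,u]; print(nm,st[i],cv2.minAreaRect(Q[:,:2].astype(np.float32)*1000),np.percentile(Q[:,2],[2,50,98]).round(4))
steps()
E
```

```text
brush ((678.9402465820312, -331.250732421875), (333.6785583496094, 38.04387283325195), 87.61570739746094) [0.01436398 0.02066293 0.02248625]
dark [ 269  154   31   75 1475] ((596.3397216796875, -273.3634338378906), (21.1964054107666, 76.88832092285156), 6.446982383728027) [0.021  0.0263 0.0288]
red [267  99  10  32 195] ((587.5282592773438, -196.04348754882812), (6.138869762420654, 29.50551414489746), 6.101353168487549) [0.0181 0.0196 0.0213]
t 8.55 tcp [ 0.5897 -0.2665  0.2151] gap 0.0428 F [-3.1  0.1  0.8]
```

View pics/w3.png

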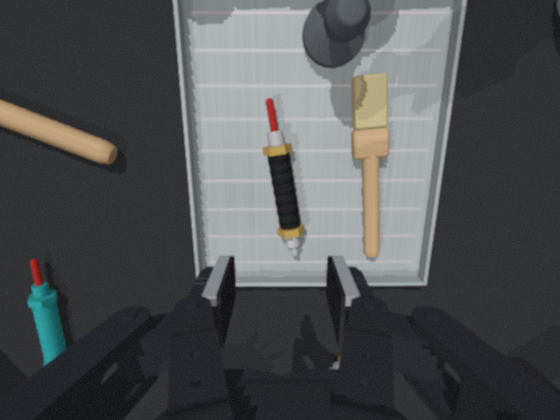

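The brush lies flat in the tray: (370,165), top at 22 mm, inside the rim. The bar is at (285,190) with its red pin up (+y) and is free. I grip the sleeve's middle.

```bash
python3 - <<'E'
from h import *
R=tool(6.3,0); steps(([.5963,-.2742,.06],R),([.5963,-.2742,.008],R))
E
```

```text
t 8.55 tcp [ 0.5897 -0.2665  0.2151] gap 0.0428 F [-3.1  0.1  0.8]
slide [-0.0068, 0.0063, 0.1551] rot [0.2, 0.2, -9.4]
slide [0.0, 0.0, 0.052] rot [0.0, 0.0, 0.0]
```

>>> {"method": "send_rows", "body": {"rotation": [[0, 0, -5], [0, 0, -9.4], [0.2, 0.2, -9.4], [0.2, 0.2, -9.4], [0.2, 0.2, -9.4]], "slide": [[-0.003, 0.003, 0.05], [-0.007, 0.006, 0.1], [-0.007, 0.006, 0.145], [-0.007, 0.006, 0.155], [-0.007, 0.006, 0.155]], "fingers": [0, 0, 0, 0, 0]}}

```text
time_s: 9.18
tool_pos: [0.5992, -0.2725, 0.0552]
eef_rot: [[-0.111, 0.994, -0.001], [0.994, 0.111, 0.004], [0.004, -0.001, -1.0]]
force: [1.1, -1.1, 0.4]
finger_gap: 0.0425
finger_force: 0.0
```

```bash
python3 - <<'E'
from h import *
R=tool(6.3,0); steps(([.5963,-.2742,.008],R))
E
```

```text
t 9.175 tcp [ 0.5992 -0.2725  0.0552] gap 0.0425 F [ 1.1 -1.1  0.4]
slide [-0.0016, -0.0031, 0.0472] rot [-0.0, -0.2, 0.1]
```

>>> {"method": "send_rows", "body": {"rotation": [[0, -0.2, 0], [0, -0.2, 0], [0, -0.2, 0], [0, -0.2, 0], [0, -0.2, 0]], "slide": [[-0.002, -0.003, 0.025], [-0.002, -0.003, 0.04], [-0.002, -0.003, 0.045], [-0.002, -0.003, 0.046], [-0.002, -0.003, 0.046]], "fingers": [0, 0, 0, 0, 0]}}

```text
time_s: 9.8
tool_pos: [0.5965, -0.2749, 0.0096]
eef_rot: [[-0.111, 0.994, 0.0], [0.994, 0.111, 0.0], [0.0, 0.0, -1.0]]
force: [-0.2, -0.3, -0.6]
finger_gap: 0.0426
finger_force: 0.0
```

>>> {"method": "send_rows", "body": {"rotation": [[0, 0, 0], [0, 0, 0], [0, 0, 0], [0, 0, 0]], "slide": [[0, 0, 0], [0, 0, 0], [0, 0, 0], [0, 0, 0]], "fingers": [-1, -1, -1, -1]}}

```text
time_s: 10.3
tool_pos: [0.5966, -0.2749, 0.0097]
eef_rot: [[-0.111, 0.994, 0.0], [0.994, 0.111, 0.0], [0.0, 0.0, -1.0]]
force: [-0.1, -0.1, 6.0]
finger_gap: 0.0207
finger_force: 59.0
```

>>> {"method": "send_rows", "body": {"rotation": [[0, 0, 0], [0, 0, 0], [0, 0, 0], [0, 0, 0], [0, 0, 0]], "slide": [[0, 0, -0.03], [0, 0, -0.08], [0, 0, -0.14], [0, 0, -0.2], [0, 0, -0.26]], "fingers": [-1, -1, -1, -1, -1]}}

```text
time_s: 10.92
tool_pos: [0.5952, -0.2748, 0.2695]
eef_rot: [[-0.111, 0.994, -0.003], [0.994, 0.111, 0.001], [0.002, -0.003, -1.0]]
force: [1.4, -0.6, -3.3]
finger_gap: 0.0207
finger_force: 59.1
```

```bash
python3 - <<'E'
from h import *
steps(([.52,-.05,.36],tool(8,12)),([.50,.16,.34],tool(9,30)))
E
```

```text
t 10.925 tcp [ 0.5952 -0.2748  0.2695] gap 0.0207 F [ 1.4 -0.6 -3.3]
slide [0.2319, -0.05, -0.09] rot [-12.2, 0.1, -1.6]
slide [0.2107, 0.0051, 0.0215] rot [-18.0, 0.4, -0.9]
```

>>> {"method": "send_rows", "body": {"rotation": [[-2.4, 0, -0.3], [-4.9, 0, -0.6], [-7.3, 0, -1], [-9.8, 0, -1.3], [-12.2, 0.1, -1.6]], "slide": [[0.046, -0.01, -0.025], [0.093, -0.02, -0.05], [0.139, -0.03, -0.07], [0.186, -0.04, -0.09], [0.232, -0.05, -0.09]], "fingers": [-1, -1, -1, -1, -1]}}

```text
time_s: 11.55
tool_pos: [0.5203, -0.0482, 0.3597]
eef_rot: [[-0.139, 0.968, 0.211], [0.99, 0.136, 0.028], [-0.001, 0.213, -0.977]]
force: [0.3, 0.5, -2.9]
finger_gap: 0.021
finger_force: 59.6
```

>>> {"method": "send_rows", "body": {"rotation": [[-4, 0, 0], [-8, 0, 0], [-12, 0.2, -0.5], [-18, 0.4, -0.9], [-18, 0.4, -0.9]], "slide": [[0.05, 0.001, 0.005], [0.1, 0.002, 0.01], [0.155, 0.004, 0.015], [0.21, 0.005, 0.022], [0.21, 0.005, 0.022]], "fingers": [-1, -1, -1, -1, -1]}}

```text
time_s: 12.18
tool_pos: [0.4968, 0.1637, 0.3359]
eef_rot: [[-0.165, 0.855, 0.492], [0.986, 0.144, 0.08], [-0.002, 0.498, -0.867]]
force: [0.5, -1.2, -3.2]
finger_gap: 0.0207
finger_force: 59.6
```

```bash
python3 - <<'E'
from h import *
s=manip.sense(); R=np.array(s["eef_rot"]); p=np.array(s["tool_pos"])
d=cam("wrist"); cv2.imwrite("pics/w4.png",d["image"]); C=cloud(d)
np.savez("w4.npz",**{k:d[k] for k in("image","range_z","f","cx","cy","R","p")})
L=(C-p)@R; H,S,V=cv2.split(cv2.cvtColor(d["image"],cv2.COLOR_BGR2HSV))
m=((H<6)|(H>174))&(S>130)&(V>70)&(d["range_z"]>0)&(abs(L[...,0]-.08)<.05)&(abs(L[...,1])<.05)
Q=L[m]; print("red tool-frame",len(Q),np.percentile(Q,[1,50,99],axis=0).round(4))
c=Q.mean(0); print(np.linalg.svd(Q-c,full_matrices=0)[2][0])
m=(H>15)&(H<28)&(S>90)&(abs(L[...,0]-.05)<.03)&(abs(L[...,1])<.03)&(L[...,2]>-.03)&(L[...,2]<.02)
Q=L[m]; print("brass",len(Q),np.percentile(Q,[1,50,99],axis=0).round(4) if len(Q) else 0)
# station walls now bare: points at top z .122
m=(abs(C[...,2]-.122)<.006)&(d["range_z"]>0); Wt=C[m]; th=np.radians(9); o=np.array([.6147,.2299])
W=(Wt[:,:2]-o)@np.array([[np.cos(th),-np.sin(th)],[np.sin(th),np.cos(th)]])
for a,b in((0.06,.1),(-.1,-.06)):
    q=W[(W[:,1]>a)&(W[:,1]<b)&(W[:,0]>-.04)&(W[:,0]<.03)]
    if len(q)>20: print("wall y",len(q),np.percentile(q[:,1],[3,50,97]).round(4),"slope",np.polyfit(q[:,0],q[:,1],1).round(4),"x",q[:,0].min(),q[:,0].max())
steps()
E
```

```text
red tool-frame 1800 [[ 0.0506 -0.0162 -0.012 ]
 [ 0.0796 -0.0014 -0.0101]
 [ 0.0986  0.0144  0.3695]]
[-0.01573527  0.01651002  0.99973988]
brass 1772 [[ 0.0404 -0.0155 -0.0211]
 [ 0.0465 -0.0014 -0.0187]
 [ 0.0499  0.0131 -0.0025]]
wall y 417 [0.0773 0.0823 0.0903] slope [0.0168 0.0828] x -0.03980487126988004 0.029959818946000697
t 12.225 tcp [0.4986 0.1607 0.3367] gap 0.0207 F [ 0.4 -1.3 -2.2]
```

View pics/w4.png

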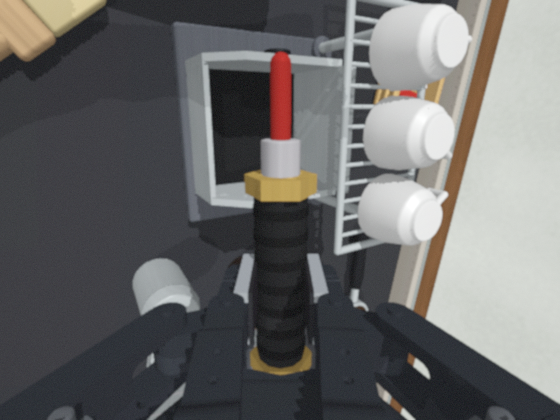

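The bar is held centred, with the red pin tip at (282,54), and the box is empty. I now refine the station pose from the wrist depth.

```bash
python3 - <<'E'
from h import *
th=np.radians(9); o=np.array([.6147,.2299]); M=np.array([[np.cos(th),-np.sin(th)],[np.sin(th),np.cos(th)]])
def edge(a,lo=True):
    return np.percentile(a,2 if lo else 98).round(4) if len(a)>8 else None
for n in("w1","w4"):
    d=dict(np.load(n+".npz")); C=cloud(d); ok=d["range_z"]>0; L=np.concatenate([(C[...,:2]-o)@M,C[...,2:]],-1)[ok]
    print(n,d["p"])
    P=L[(abs(L[:,2]-.02)<.005)&(abs(L[:,0])<.15)&(abs(L[:,1])<.15)]
    print(" plate z",np.median(P[:,2]).round(4),"front x by y",[(round(y,2),edge(P[abs(P[:,1]-y)<.01,0])) for y in np.arange(-.1,.13,.04)])
    print(" plate left y by x",[(round(x,2),edge(P[abs(P[:,0]-x)<.01,1],False)) for x in(-.06,-.02,.0)])
    P=L[(abs(L[:,2]-.087)<.004)&(abs(L[:,0]+.077)<.02)&(abs(L[:,1])<.07)]
    print(" fwall z",len(P),[(round(y,2),edge(P[abs(P[:,1]-y)<.01,0]),edge(P[abs(P[:,1]-y)<.01,0],False)) for y in np.arange(-.06,.07,.04)])
    P=L[(L[:,2]>.116)&(L[:,2]<.127)&(abs(L[:,0])<.045)&(abs(abs(L[:,1])-.079)<.02)]
    for s in(1,-1):
        q=P[P[:,1]*s>0]
        print(" side",s,len(q),[(round(x,2),edge(q[abs(q[:,0]-x)<.008,1]),edge(q[abs(q[:,0]-x)<.008,1],False),np.median(q[abs(q[:,0]-x)<.008,2]).round(4)) for x in(-.03,-.01,.01,.03)])
    P=L[(abs(L[:,1])>.077)&(abs(L[:,1])<.082)&(L[:,2]>.092)&(L[:,2]<.118)&(L[:,0]<-.04)&(L[:,0]>-.09)]
    for s in(1,-1):
        q=P[P[:,1]*s>0]
        if len(q)>5: print(" slope x err",s,len(q),np.median(q[:,0]-(q[:,2]-.122-.045)).round(4))
E
```

```text
w1 [0.47336793 0.26706743 0.32394316]
 plate z 0.0224 front x by y [(np.float64(-0.1), np.float64(-0.0897)), (np.float64(-0.06), np.float64(-0.0889)), (np.float64(-0.02), np.float64(-0.0895)), (np.float64(0.02), np.float64(-0.0901)), (np.float64(0.06), np.float64(-0.0905)), (np.float64(0.1), np.float64(-0.0907))]
 plate left y by x [(-0.06, np.float64(0.1245)), (-0.02, np.float64(0.1237)), (0.0, np.float64(0.124))]
 fwall z 1776 [(np.float64(-0.06), np.float64(-0.0805), np.float64(-0.0744)), (np.float64(-0.02), np.float64(-0.0809), np.float64(-0.0748)), (np.float64(0.02), np.float64(-0.0813), np.float64(-0.0753)), (np.float64(0.06), np.float64(-0.0817), np.float64(-0.0757))]
 side 1 864 [(-0.03, np.float64(0.0601), np.float64(0.0924), np.float64(0.1245)), (-0.01, None, None, np.float64(nan)), (0.01, np.float64(0.0777), np.float64(0.0855), np.float64(0.1212)), (0.03, np.float64(0.0779), np.float64(0.0858), np.float64(0.1211))]
 side -1 740 [(-0.03, np.float64(-0.0804), np.float64(-0.0721), np.float64(0.121)), (-0.01, None, None, np.float64(0.1179)), (0.01, np.float64(-0.0837), np.floa
[... 704 characters left out ...]
-0.0747)), (np.float64(0.02), np.float64(-0.0813), np.float64(-0.0751)), (np.float64(0.06), np.float64(-0.0818), np.float64(-0.0756))]
 side 1 541 [(-0.03, np.float64(0.0772), np.float64(0.0851), np.float64(0.121)), (-0.01, np.float64(0.0824), np.float64(0.0912), np.float64(0.1192)), (0.01, np.float64(0.0776), np.float64(0.0902), np.float64(0.121)), (0.03, np.float64(0.0778), np.float64(0.0857), np.float64(0.1211))]
 side -1 41 [(-0.03, None, None, np.float64(nan)), (-0.01, None, None, np.float64(nan)), (0.01, None, None, np.float64(nan)), (0.03, None, None, np.float64(0.1215))]
 slope x err 1 220 -0.0005
 slope x err -1 95 0.0006
  return _methods._mean(a, axis=axis, dtype=dtype,
  ret = ret.dtype.type(ret / rcount)
```

```bash
cat >> h.py <<'E'
ST=np.array([.6140,.2324,0]); YAW=9.6; OFF=np.array([.001,-.001,-.007])
MS=Ro.from_euler("z",YAW,degrees=True).as_matrix()
def bar(O,a,tilt=32):
    """TCP pose for bar origin O (station, mm), sprung end down by a deg"""
    R=tool(YAW,tilt,-a); return ST+MS@(np.array(O)/1000.)-R@OFF,R
def barS(S,a,p=0):
    r=np.radians(a); return bar(np.array(S)-(94-p)*np.array([0,np.cos(r),-np.sin(r)]),a)
E
python3 - <<'E'
from h import *
steps(barS((-110,60,112),10),barS((-40,62,112),10),barS((0,64,109),10))
E
```

```text
t 12.225 tcp [0.4986 0.1607 0.3367] gap 0.0207 F [ 0.4 -1.3 -2.2]
slide [0.0175, -0.0891, 0.195] rot [-2.1, -8.3, -5.4]
slide [0.002, 0.0595, 0.0368] rot [0.0, 0.0, 0.0]
slide [0.0025, 0.0325, 0.0234] rot [0.0, 0.0, 0.0]
```

>>> {"method": "send_rows", "body": {"rotation": [[-0.5, -2, -1.3], [-1, -4, -2.6], [-1.5, -6, -4], [-2.1, -8.3, -5.4], [-2.1, -8.3, -5.4]], "slide": [[0.004, -0.022, 0.049], [0.009, -0.045, 0.098], [0.013, -0.067, 0.146], [0.0175, -0.089, 0.185], [0.0175, -0.089, 0.195]], "fingers": [-1, -1, -1, -1, -1]}}

```text
time_s: 12.85
tool_pos: [0.5203, 0.1781, 0.1233]
eef_rot: [[-0.155, 0.821, 0.55], [0.973, 0.224, -0.061], [-0.173, 0.526, -0.833]]
force: [1.2, -0.7, -2.2]
finger_gap: 0.0206
finger_force: 59.6
```

```bash
python3 - <<'E'
from h import *
steps(barS((-40,62,112),10),barS((0,64,109),10))
E
```

```text
t 12.85 tcp [0.5203 0.1781 0.1233] gap 0.0206 F [ 1.2 -0.7 -2.2]
slide [0.006, 0.0562, 0.0344] rot [0.2, 0.3, -0.5]
slide [0.0025, 0.0325, 0.0234] rot [0.0, 0.0, 0.0]
```

>>> {"method": "send_rows", "body": {"rotation": [[0.1, 0.2, -0.2], [0.2, 0.3, -0.5], [0.2, 0.3, -0.5], [0.2, 0.3, -0.5], [0.2, 0.3, -0.5]], "slide": [[0.003, 0.028, 0.017], [0.006, 0.056, 0.034], [0.007, 0.075, 0.048], [0.0085, 0.0885, 0.058], [0.0085, 0.0885, 0.058]], "fingers": [-1, -1, -1, -1, -1]}}

```text
time_s: 13.48
tool_pos: [0.624, 0.2042, 0.1218]
eef_rot: [[-0.167, 0.821, 0.547], [0.971, 0.233, -0.054], [-0.172, 0.522, -0.836]]
force: [1.1, -0.1, -0.6]
finger_gap: 0.0206
finger_force: 60.0
```

```bash
python3 - <<'E'
from h import *
steps(barS((0,70,107.5),10),barS((0,80,107),10))
s=manip.sense(); R=np.array(s["eef_rot"]); p=np.array(s["tool_pos"])
d=cam("wrist"); cv2.imwrite("pics/w5.png",cv2.resize(d["image"][:300,130:430],(600,600),interpolation=2)); C=cloud(d); Lt=(C-p)@R; Ls=(C-ST)@MS*1000
H,S,V=cv2.split(cv2.cvtColor(d["image"],cv2.COLOR_BGR2HSV))
m=((H<6)|(H>174))&(S>130)&(V>60)&(d["range_z"]>0)&(abs(Lt[...,0]-.08)<.03)&(abs(Lt[...,1])<.02)&(abs(Lt[...,2])<.03)
print("red tool",np.percentile(Lt[m],[2,50,98],axis=0).round(4).tolist()); print("red station",np.percentile(Ls[m],[2,50,98],axis=0).round(1).tolist())
W=Ls[(abs(Ls[...,2]-121)<4)&(abs(Ls[...,1]-79)<12)&(Ls[...,0]>-45)&(Ls[...,0]<75)&(d["range_z"]>0)]
print("left top",len(W),np.percentile(W,[3,50,97],axis=0).round(1).tolist())
F=Ls[(abs(Ls[...,2]-87)<4)&(abs(Ls[...,0]+77)<12)&(abs(Ls[...,1])<60)&(d["range_z"]>0)]
print("front top",len(F),np.percentile(F,[3,50,97],axis=0).round(1).tolist())
E
```

```text
t 13.475 tcp [0.624  0.2042 0.1218] gap 0.0206 F [ 1.1 -0.1 -0.6]
slide [0.0055, -0.0017, 0.0016] rot [0.0, -0.2, 0.1]
slide [0.0099, 0.0007, -0.0011] rot [0.0, 0.0, 0.0]
red tool [[0.0651, -0.0052, -0.0117], [0.0804, -0.0016, -0.0101], [0.0945, 0.0022, -0.0075]]
red station [[-4.2, 35.9, 110.5], [-2.0, 50.9, 115.7], [2.4, 64.7, 119.4]]
left top 5726 [[-36.2, 71.6, 118.5], [14.8, 77.7, 121.1], [73.4, 82.6, 122.4]]
front top 5494 [[-80.5, -53.5, 84.8], [-77.7, 17.2, 86.1], [-74.8, 57.9, 87.5]]
```

View pics/w5.png

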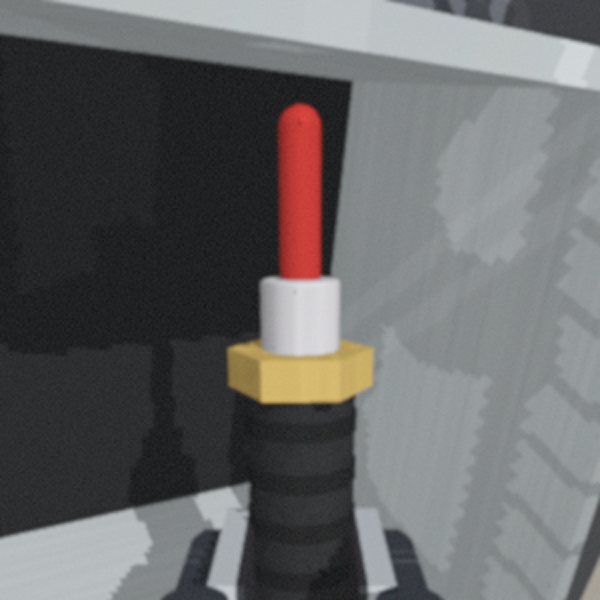

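The wrist crop shows the red tip (300,103) just short of the left wall, pointing at the recess (~(285,47)); the measured heights fit. I insert slowly.

>>> {"method": "send_rows", "body": {"rotation": [[0, -0.2, 0.1], [0, -0.2, 0.1], [0, -0.2, 0.1], [0, -0.2, 0.1], [0, -0.2, 0.1]], "slide": [[0.003, -0.001, 0.001], [0.0055, -0.002, 0.0015], [0.009, -0.0015, 0.001], [0.012, -0.0015, 0.001], [0.0155, -0.0015, 0.0005]], "fingers": [-1, -1, -1, -1, -1]}}

```text
time_s: 14.15
tool_pos: [0.6185, 0.2198, 0.1179]
eef_rot: [[-0.165, 0.821, 0.546], [0.971, 0.233, -0.056], [-0.174, 0.521, -0.836]]
force: [0.4, 0.3, -2.1]
finger_gap: 0.0205
finger_force: 59.9
```

```bash
python3 - <<'E'
from h import *
steps(barS((-.5,83,107),10,4),barS((-.5,83,107),10,10),barS((-.5,83,107),10,18))
E
```

```text
t 14.15 tcp [0.6185 0.2198 0.1179] gap 0.0205 F [ 0.4  0.3 -2.1]
slide [0.0056, 0.0017, 0.0004] rot [-0.0, -0.0, 0.1]
slide [0.006, -0.0, -0.0] rot [0.0, 0.0, 0.0]
slide [0.008, -0.0, -0.0] rot [0.0, 0.0, 0.0]
```

>>> {"method": "send_rows", "body": {"rotation": [[0, 0, 0], [0, 0, 0], [0, 0, 0], [0, 0, 0]], "slide": [[0.003, 0.001, 0], [0.006, 0.001, 0], [0.009, 0.001, 0], [0.0115, 0.001, 0]], "fingers": [-1, -1, -1, -1]}}

```text
time_s: 14.65
tool_pos: [0.6179, 0.2279, 0.116]
eef_rot: [[-0.161, 0.822, 0.546], [0.971, 0.232, -0.063], [-0.178, 0.52, -0.835]]
force: [-2.2, -6.5, -1.7]
finger_gap: 0.0206
finger_force: 60.0
```

```bash
python3 - <<'E'
from h import *
steps(barS((-.5,83,107),10,14),barS((-.5,83,107),10,18))
E
```

```text
t 14.65 tcp [0.6179 0.2279 0.116 ] gap 0.0206 F [-2.2 -6.5 -1.7]
slide [0.0073, 0.0014, -0.0004] rot [-0.1, 0.3, -0.0]
slide [0.004, -0.0, -0.0] rot [0.0, 0.0, 0.0]
```

>>> {"method": "send_rows", "body": {"rotation": [[0, 0.2, 0], [0, 0.3, 0], [0, 0.3, 0], [0, 0.3, 0], [0, 0.3, 0]], "slide": [[0.003, 0.0005, 0], [0.006, 0.001, 0], [0.009, 0.001, 0], [0.0113, 0.001, 0], [0.0113, 0.001, 0]], "fingers": [-1, -1, -1, -1, -1]}}

```text
time_s: 15.28
tool_pos: [0.617, 0.2364, 0.1141]
eef_rot: [[-0.161, 0.823, 0.545], [0.971, 0.231, -0.063], [-0.178, 0.519, -0.836]]
force: [-2.0, -10.1, -0.4]
finger_gap: 0.0207
finger_force: 60.2
```

```bash
python3 - <<'E'
from h import *
print(manip.sense()["wrist_torque"])
steps(barS((-.5,83,107),10,18.5),barS((-.5,83,107),5,18.5),barS((-.5,83,107),0,18.5))
E
```

```text
[-1.81965909  1.07076927 -0.97924357]
t 15.275 tcp [0.617  0.2364 0.1141] gap 0.0207 F [ -2.  -10.1  -0.4]
slide [0.0031, 0.0012, -0.001] rot [-0.2, 0.3, -0.1]
slide [0.0008, -0.0035, 0.0056] rot [0.0, 4.2, 2.6]
slide [0.0008, -0.0035, 0.0056] rot [-0.0, 4.2, 2.6]
```

>>> {"method": "send_rows", "body": {"rotation": [[0, 0, 0], [0, 0.3, 0], [0, 1.7, 0.9], [0, 3.1, 1.8], [0, 4.5, 2.6]], "slide": [[0.003, 0.001, -0.001], [0.0045, 0.001, -0.001], [0.005, 0, 0.001], [0.005, -0.001, 0.003], [0.0055, -0.002, 0.005]], "fingers": [-1, -1, -1, -1, -1]}}

```text
time_s: 15.9
tool_pos: [0.6169, 0.2392, 0.1068]
eef_rot: [[-0.164, 0.831, 0.531], [0.982, 0.186, 0.012], [-0.089, 0.523, -0.847]]
force: [-3.1, -13.0, -1.3]
finger_gap: 0.0206
finger_force: 60.4
```

```bash
python3 - <<'E'
from h import *
print(manip.sense()["wrist_torque"])
steps(barS((-.5,83,107),5,18.5),barS((-.5,83,107),0,18.5))
E
```

```text
[-2.24487015  1.22121659 -1.06392567]
t 15.9 tcp [0.6169 0.2392 0.1068] gap 0.0206 F [ -3.1 -13.   -1.3]
slide [-0.0, 0.0008, -0.0012] rot [-0.3, 0.2, -0.1]
slide [0.0008, -0.0035, 0.0056] rot [-0.0, 4.2, 2.6]
```

>>> {"method": "send_rows", "body": {"rotation": [[-0.2, 1.5, 0.8], [-0.3, 3, 1.7], [-0.3, 4.4, 2.5], [-0.3, 4.4, 2.5]], "slide": [[0, -0.0005, 0.001], [0.0005, -0.0015, 0.003], [0.001, -0.0027, 0.0044], [0.001, -0.0027, 0.0044]], "fingers": [-1, -1, -1, -1]}}

```text
time_s: 16.4
tool_pos: [0.6169, 0.2388, 0.1008]
eef_rot: [[-0.167, 0.837, 0.522], [0.986, 0.142, 0.086], [-0.002, 0.529, -0.849]]
force: [-1.7, -12.8, -3.1]
finger_gap: 0.0206
finger_force: 60.2
```

```bash
python3 - <<'E'
from h import *
print(manip.sense()["wrist_torque"])
steps(barS((-.5,83,107),0,18.5),bar((-.5,0,107),0),bar((-.5,-7,107),0))
s=manip.sense(); R=np.array(s["eef_rot"]); p=np.array(s["tool_pos"])
print("bar origin station",((p+R@OFF-ST)@MS*1000).round(1),"dir",(MS.T@R[:,0]).round(3))
E
```

```text
[-2.45171856  1.43635623 -0.99508102]
t 16.4 tcp [0.6169 0.2388 0.1008] gap 0.0206 F [ -1.7 -12.8  -3.1]
slide [0.0007, 0.0005, -0.0006] rot [-0.1, 0.1, 0.1]
slide [-0.0075, -0.0, -0.0] rot [0.0, 0.0, 0.0]
slide [-0.007, 0.0, 0.0] rot [0.0, 0.0, 0.0]
bar origin station [ -0.7   6.8 106.2] dir [ 0.     1.    -0.002]
```

>>> {"method": "send_rows", "body": {"rotation": [[0, 0, 0], [0, 0, 0], [0, 0, 0], [0, 0, 0]], "slide": [[-0.003, 0.0005, -0.0005], [-0.006, 0.0005, -0.0005], [-0.009, 0.0005, -0.0005], [-0.01, 0.0005, -0.0005]], "fingers": [-1, -1, -1, -1]}}

```text
time_s: 16.9
tool_pos: [0.618, 0.2317, 0.1017]
eef_rot: [[-0.171, 0.836, 0.521], [0.985, 0.145, 0.091], [0.001, 0.529, -0.849]]
force: [-3.9, -8.6, -4.5]
finger_gap: 0.0207
finger_force: 60.2
```

```bash
python3 - <<'E'
from h import *
print(manip.sense()["wrist_torque"])
steps(bar((-.5,-7,107),0))
s=manip.sense(); R=np.array(s["eef_rot"]); p=np.array(s["tool_pos"])
print("bar origin station",((p+R@OFF-ST)@MS*1000).round(1),"dir",(MS.T@R[:,0]).round(3))
E
```

```text
[-1.91491389  1.4722964  -0.6150398 ]
t 16.9 tcp [0.618  0.2317 0.1017] gap 0.0207 F [-3.9 -8.6 -4.5]
slide [-0.0066, 0.0001, 0.0002] rot [-0.1, -0.2, 0.2]
bar origin station [ -0.8  -0.4 107.1] dir [-0.004  1.     0.001]
```

>>> {"method": "send_rows", "body": {"rotation": [[0, 0, 0], [0, 0, 0], [0, 0, 0], [0, 0, 0], [0, 0, 0]], "slide": [[-0.002, 0, 0], [-0.004, 0, 0], [-0.006, 0, 0], [-0.008, 0, 0], [-0.008, 0, 0]], "fingers": [-1, -1, -1, -1, -1]}}

```text
time_s: 17.52
tool_pos: [0.6192, 0.2257, 0.1021]
eef_rot: [[-0.173, 0.836, 0.521], [0.985, 0.145, 0.095], [0.003, 0.53, -0.848]]
force: [-2.1, -6.2, -4.1]
finger_gap: 0.0206
finger_force: 60.2
```

```bash
python3 - <<'E'
from h import *
print(manip.sense()["wrist_torque"])
steps(bar((-.5,-7,107),0))
s=manip.sense(); R=np.array(s["eef_rot"]); p=np.array(s["tool_pos"])
print("bar origin station",((p+R@OFF-ST)@MS*1000).round(1),"dir",(MS.T@R[:,0]).round(3))
E
```

```text
[-1.52298383  1.39359492 -0.41674955]
t 17.525 tcp [0.6192 0.2257 0.1021] gap 0.0206 F [-2.1 -6.2 -4.1]
slide [-0.0006, -0.0003, 0.0005] rot [-0.0, -0.4, 0.2]
bar origin station [ -0.5  -6.5 107.5] dir [-0.007  1.     0.003]
```

>>> {"method": "send_rows", "body": {"rotation": [[0, 0, 0], [0, 0, 0], [0, 0, 0], [0, 0, 0]], "slide": [[-0.0015, 0, 0], [-0.003, 0, 0.0005], [-0.004, 0, 0.0005], [-0.004, 0, 0.0005]], "fingers": [-1, -1, -1, -1]}}

```text
time_s: 18.02
tool_pos: [0.62, 0.2245, 0.1024]
eef_rot: [[-0.176, 0.835, 0.521], [0.984, 0.146, 0.099], [0.007, 0.531, -0.848]]
force: [-2.4, -5.8, -5.6]
finger_gap: 0.0205
finger_force: 60.0
```

```bash
python3 - <<'E'
from h import *
s=manip.sense(); R=np.array(s["eef_rot"]); p=np.array(s["tool_pos"])
print("bar origin station",((p+R@OFF-ST)@MS*1000).round(1),"dir",(MS.T@R[:,0]).round(3),s["force"],s["wrist_torque"])
E
```

```text
bar origin station [ -0.   -7.9 107.8] dir [-0.01   1.     0.007] [-2.36019263 -5.84872938 -5.56773873] [-1.30224067  1.62336989 -0.21514652]
```

>>> {"method": "send_rows", "body": {"rotation": [[0, 0, 0], [0, 0, 0], [0, 0, 0], [0, 0, 0]], "slide": [[-0.001, 0, 0], [-0.002, 0, 0], [-0.003, 0, 0], [-0.003, 0, 0]], "fingers": [-1, -1, -1, -1]}}

```text
time_s: 18.52
tool_pos: [0.6205, 0.2242, 0.1033]
eef_rot: [[-0.179, 0.834, 0.522], [0.984, 0.146, 0.105], [0.011, 0.532, -0.847]]
force: [-3.9, 0.7, -9.9]
finger_gap: 0.021
finger_force: 59.5
```

```bash
python3 - <<'E'
from h import *
s=manip.sense(); R=np.array(s["eef_rot"]); p=np.array(s["tool_pos"])
print("bar origin station",((p+R@OFF-ST)@MS*1000).round(1),"dir",(MS.T@R[:,0]).round(3),s["force"],s["wrist_torque"])
d=cam("wrist"); cv2.imwrite("pics/w6.png",d["image"])
E
```

```text
bar origin station [  0.5  -8.3 108.7] dir [-0.013  1.     0.011] [-3.89696168  0.72748103 -9.87243295] [-0.15744085  2.28871326  0.15122623]
```

View pics/w6.png

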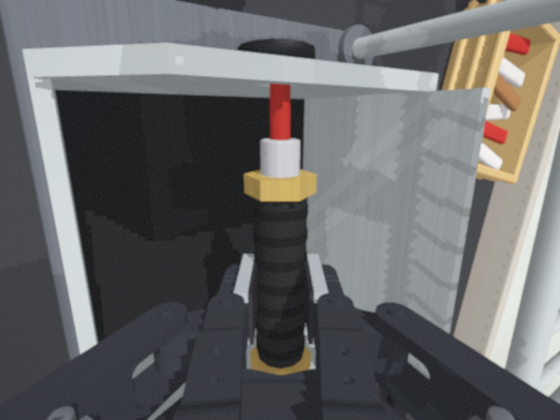

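The red pin enters the left recess at (280,90), and about 20 mm of red is showing, as it should when fitted. The force reversal shows the fixed pin on its recess floor. I ease the load, open and retreat.

>>> {"method": "send_rows", "body": {"rotation": [[0, 0, 0], [0, 0, 0], [0, 0, 0]], "slide": [[0, -0.001, 0.001], [0, -0.001, 0.0015], [0, -0.001, 0.0015]], "fingers": [-1, -1, -1]}}

```text
time_s: 18.95
tool_pos: [0.6214, 0.2244, 0.103]
eef_rot: [[-0.18, 0.832, 0.524], [0.984, 0.147, 0.104], [0.01, 0.534, -0.845]]
force: [-6.7, 0.3, -3.8]
finger_gap: 0.0206
finger_force: 60.2
```

>>> {"method": "send_rows", "body": {"rotation": [[0, 0, 0], [0, 0, 0], [0, 0, 0], [0, 0, 0]], "slide": [[0, 0, 0], [0, 0, 0], [0, 0, 0], [0, 0, 0]], "fingers": [-0.3, -0.1, -0.1, -0.1]}}

```text
time_s: 19.45
tool_pos: [0.6221, 0.223, 0.1026]
eef_rot: [[-0.177, 0.833, 0.524], [0.984, 0.145, 0.102], [0.009, 0.534, -0.845]]
force: [-0.0, -0.2, -0.6]
finger_gap: 0.0385
finger_force: 0.0
```

>>> {"method": "send_rows", "body": {"rotation": [[0, 0, 0], [0, 0, 0], [0, 0, 0], [0, 0, 0], [0, 0, 0]], "slide": [[0, 0, -0.02], [0, 0, -0.05], [0, 0, -0.1], [0, 0, -0.15], [0, 0, -0.2]], "fingers": [-0.1, -0.1, -0.1, -0.1, -0.1]}}

```text
time_s: 20.08
tool_pos: [0.516, 0.2027, 0.272]
eef_rot: [[-0.178, 0.834, 0.523], [0.984, 0.147, 0.102], [0.008, 0.532, -0.847]]
force: [0.4, -1.5, 3.3]
finger_gap: 0.0383
finger_force: 0.0
```

```bash
python3 - <<'E'
from h import *
d=cam("wrist"); t=cam("top")["image"]
cv2.imwrite("pics/w7.png",np.hstack([cv2.resize(d["image"][:300,130:430],(400,400)),cv2.resize(t[110:260,150:400],(400,240))[:,:].copy() if 0 else cv2.copyMakeBorder(cv2.resize(t[110:250,150:410],(400,215)),0,185,0,0,0)]))
C=cloud(d); L=(C-ST)@MS*1000; H,S,V=cv2.split(cv2.cvtColor(d["image"],cv2.COLOR_BGR2HSV))
for nm,m in(("red",((H<6)|(H>174))&(S>130)&(V>60)),("brass",(H>15)&(H<28)&(S>90))):
    m=m&(d["range_z"]>0)&(abs(L[...,0])<25)&(abs(L[...,1])<83)&(abs(L[...,2]-107)<25)
    Q=L[m]
    for s in(1,-1):
        q=Q[Q[:,1]*s>0]
        if len(q)>10: print(nm,s,len(q),np.percentile(q,[2,50,98],axis=0).round(1).tolist())
steps()
E
```

```text
red 1 173 [[-4.5, 56.3, 106.9], [-2.2, 64.6, 111.5], [2.8, 73.7, 113.6]]
brass 1 296 [[-13.3, 31.1, 100.9], [-7.0, 36.1, 118.2], [10.6, 40.5, 123.5]]
brass -1 241 [[-12.0, -54.6, 102.0], [-5.2, -49.8, 117.5], [12.3, -46.1, 122.5]]
t 20.175 tcp [0.5175 0.2023 0.2756] gap 0.0383 F [ 0.8 -0.3  0.4]
```

View pics/w7.png

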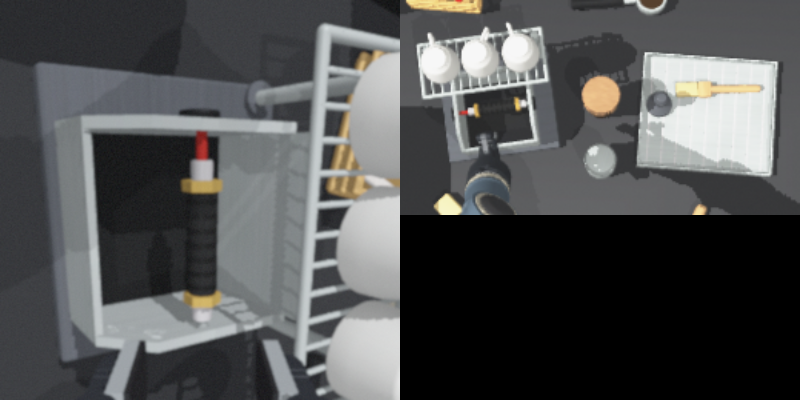

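The picture shows the bar level across the box: red pin in the left recess (202,140), fixed pin in the right wall (203,315). The nuts at y = +36 and −50 mm put the bar's origin 7 mm towards the fixed side, as specified. The brush lies in the tray and the gripper is clear.

```bash
python3 -c "
from cell import manip
print(manip.finish_job())"
```

```text
the job is handed in; nothing more can be done
None
```

The job is handed in at about 20 s: the brush lies flat inside the tray, and the bar is sprung in across the box with both pins measured fully in their recesses.

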